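# Close the steam vent and set the heat wheel on a pastry warmer

### The arm

A 6-joint arm with a two-finger parallel gripper is mounted at the origin on the work surface. World frame = base frame: x ahead of the robot, y to its left, z up, the work surface at z = 0. Lengths are in m, angles in rad, forces in N, time in s.
With the tool pointing down it reaches from about 0.35 to 0.875 m from the base axis. Payload 4.2 kg.
Tool frame: the origin (TCP) lies at the very end of the fingers, on their centre line; the grasp point (between the pads) lies ctrl.grip_point_offset behind it (ctrl.grip_point_offset is the distance from the TCP to the grasp point, in m); z points along the fingers, y is the line along which they close (so a half turn about z gives the same grasp; the last joint's range is limited). The gripper opens to 87 mm and grips with 3 to 60 N. Pads are 19 mm wide; open, the fingers measure 117 mm over their backs; the gripper's body (75 mm by 190 mm) begins 51 mm behind the grasp point.
Start: joints at [-1.06, 0.385, 0.008, 0, -1.194, -0.259], TCP at [0.156, -0.605, 0.223] pointing down, gripper open.
Joint ranges: [-3.14, 3.14], [-1.21, 2.06], [-1.07, 1.41], [-3.16, 2.05], [-2.99, -0.16], [-3.1, 3.1]. Speed limits (rad/s): [2.79, 2.79, 3.14, 3.14, 3.14, 3.14].

### API

Orientations are given as a unit quaternion [x, y, z, w].
In Python, from bench import status, eyes, finish_job, ctrl gives the robot as it stands. The module is installed in compiled form; this text tells all that it offers.
- The arm moves only by the tool arm_command, never from a script. Its argument "rows" is a list of rows, each an object with "fingers": the opening, from 0 (shut) to 1 (fully open); "linear": the shift along the tool's x, y, z in m, a list of three; "delta_rot": the turn, a rotation vector about the tool's x, y, z in degrees, a list of three. In form: [{"fingers": fingers, "linear": [x, y, z], "delta_rot": [rx, ry, rz]}, ...]. A call has 1 to 10 rows; each row is the pose to reach, as a shift and turn from the pose commanded when the call began, along the tool's axes at that moment; what a row does not reach only later rows make up. A row lasts 1/8 s, in which the tool goes at most 62.5 mm and 10.7 degrees, less where a joint would pass 70% of its speed; a pose out of reach is approached as far as the arm can. A call with a gripper value outside its range is refused whole. The fingers move at their own pace and stop on an object; "squeeze" is the grip in N (left out, the last holds). Time passes only in rows, so rows that repeat a pose let the fingers close. It gives the time, the measured TCP pose, the force, the opening and the grip force at its end, in the units of the state.
- status.get_obs(): the state, without advancing time (a new reading comes with each control period).
- eyes.camera(name): name is "side" or "top" or "wrist"; returns a dict with "image" (480x640x3 uint8, red, green, blue), "fx", "fy", "cx", "cy" (pixels), "k1" (the pictures are not rectified: a ray, as slopes to the right and down, at radius r is drawn at 1 + k1 r^2 times it, then the intrinsics apply), "R" (3x3) and "t" (3): a world point X has camera coordinates R X + t. Camera axes: x right, y down, z forward; pixel columns grow to the right and rows downward; lengths in m; the calibration is good to about 2 mm. A picture is of the moment at which its call begins. There is no depth.
- finish_job(): hands the job in; it is judged then, once.
Trained networks look in the newest picture that a camera, given by its name, has taken for a name from the list of things; names that differ only in an ending like _2 or _b are one class to them, and where a whole thing is asked for, a point or a joint stands for the part that bears it (a point fixed in the world has none). Each returns a list of dicts, best first, with "conf" (0 to 1); they miss things now and then, are a little off and sometimes report something else, mostly with a low value. They report only what shows in the picture. A call takes as long as a camera call.
- eyes.find_in(label, camera): "uv" ([column, row] in pixels, amid what is visible of it).
The state is a dict: "t": time; "joint_pos": joint angles; "qd": joint speeds; "joint_efforts": joint torques, N m; "eef_pos": TCP position; "orientation": TCP orientation; "contact_force": force on the tool from outside, world axes, zero at the start; "wrist_torque": the same for the moment, N m; "opening": finger opening in m; "grip_force": force on a finger pad.
Only numpy, scipy, OpenCV 4.12 (cv2) and the standard library are available. Lean on these libraries where they do the work, as an engineer would, in place of code of your own. Each camera call takes 0.05 s, during which the arm holds its last target. There are 200 camera calls.

### The job

Get the pastry warmer ready to hold the slices: first swing its steam vent flap fully shut, then roll the ribbed heat wheel by its edge with a fingertip, click by click, until the red rib rests exactly in line with the green pointer. Leave the cake slice, tub, cup and spatula standing about it where they are.

Things in the scene. Friction and masses are not known exactly. Their poses are not given: they have to be found in the camera images.
- warmer: Low countertop warming drawer fixed to the bench: brushed metal cabinet 300 mm deep (its x) by 440 mm wide (its y), with a flat white top deck 140 mm above the bench. Origin: centre of its underside on the bench; its x axis points from its drawer front (robot side) to its back, z up. Its yaw differs from start to start.
- wheel_centre (a point): Centre of the heat wheel, on its upright axis, 17 mm above the deck; axes as the warmer's. The wheel lies flat: a black disc of radius 58 mm, from 4 to 30 mm above the deck, with 10 evenly spaced upright ribs round its edge, 8 mm wide, full height, reaching out to radius 68 mm, about 31 mm clear between ribs. A fingertip put between two ribs and moved round the edge pushes the rib ahead of it.
- wheel (a joint): Turn of the heat wheel (rad), growing anticlockwise seen from above; no stops. 0 or a whole turn (6.283) is the red rib at the green pointer. A sprung detent holds it at each 0.628 rad (one rib = one click): near a rest it draws itself in, past half-way it snaps to the next. At rest a rib faces the pointer and one faces straight away from it. About 2.5 N at the edge turns it. Starts at 2 to 8 clicks.
- red_rib (a point): Top of the one red rib (with a red stripe running inwards on the wheel's face), 64 mm from the wheel's axis, 30 mm above the deck.
- pointer_tip (a point): Tip of the green arrow on a grey pointer block, 34 mm above the deck, 76 mm straight behind the wheel's axis (+x of the warmer). The red rib must finish facing it. The block, 44 mm wide and 34 mm tall, stands from 76 mm from the axis outwards; elsewhere the wheel's edge is free all round.
- flap (a joint): Opening of the steam vent flap (rad): 0 is fully shut, lying flat 7 mm above the deck; it starts between 0.6 and 1.05. It stays where it is left (stiff hinge) and takes about 1 to 3 N at its free edge to swing down.
- flap_hinge (a point): Middle of the flap's hinge line, which runs along the warmer's y axis 7 mm above the deck at the flap's far edge. The axes of this point are those of the warmer. The flap is a steel plate 140 mm wide (y), 4 mm thick, reaching 130 mm from the hinge towards the warmer's front; opening lifts its free edge.
- flap_edge (a point): Middle of the flap's free edge, on the upper face of the blue strip (14 mm wide, 8 mm thick) along it, 123 mm from the hinge. Pushed from above and behind on this upper face, the flap swings forward and down until it lies flat.
- slice: Bystander: layered cake slice 100 x 50 x 56 mm on a green cutting board (260 x 200 x 15 mm) left of the warmer. Origin at the centre of its underside.
- tub: Bystander: clear round tub with white lid, 100 mm across, 120 mm tall, on the bench to the right of the warmer. Origin at the centre of its underside.
- cup: Bystander: open steel cup, 84 mm across, 100 mm tall, on the bench to the right of the warmer. Origin at the centre of its underside.
- spatula: Bystander: spatula 200 mm long lying on the bench in front of and to the right of the warmer.

How it is judged:
By the outcome, as a careful person would: the job done as asked, in the order asked, and still so for the second after the job is handed in, with the robot touching nothing.
It also fails if it takes over 64 s, if anything falls off the work surface, if the arm or the gripper's body presses on something with over 40 N, if the wrist force passes 120 N, or if a joint passes its speed limit or range.

## Working session

There is one attempt and no reset: what is moved stays moved. The work goes in short steps, Python scripts to look and compute and a tool call to move; the robot and the scene stay as the last step left them, time stands still between calls to the robot, and variables do not carry over. Pictures are saved under pics/ and viewed, at most 10 in all, crops included, and the job is handed in when it is done.

Besides the shell and the picture viewer there is one more tool, called by a JSON object that holds its "fn" and its "kwargs", one argument or row to a line. arm_command: Moves the arm, as the interface text tells. Its arguments: {"type":"object","properties":{"rows":{"type":"array","items":{"type":"object","properties":{"fingers":{"type":"number"},"linear":{"type":"array","items":{"type":"number"}},"delta_rot":{"type":"array","items":{"type":"number"}}}}},"squeeze":{"type":"number"}},"required":["rows"]}

```bash
mkdir -p pics; cat > h.py <<'E'
import numpy as np, cv2, json
from bench import status, eyes, ctrl
from scipy.spatial.transform import Rotation as Ro
def cam(n,save=None):
    c=eyes.camera(n)
    if save: cv2.imwrite('pics/'+save,c['image'][:,:,::-1])
    return c
def ray(c,uv):
    d=np.array([(uv[0]-c['cx'])/c['fx'],(uv[1]-c['cy'])/c['fy']]); s=d.copy()
    for _ in range(20): s=d/(1+c['k1']*(s@s))
    R=np.array(c['R']); o=-R.T@np.array(c['t']); v=R.T@np.r_[s,1]
    return o,v/np.linalg.norm(v)
def onz(c,uv,z):
    o,v=ray(c,uv); return o+v*(z-o[2])/v[2]
def tri(rs):
    A=sum(np.eye(3)-np.outer(v,v) for o,v in rs); b=sum((np.eye(3)-np.outer(v,v))@o for o,v in rs)
    p=np.linalg.solve(A,b); return p,[np.linalg.norm((np.eye(3)-np.outer(v,v))@(p-o)) for o,v in rs]
def proj(c,X):
    p=np.array(c['R'])@X+np.array(c['t']); s=p[:2]/p[2]; s=s*(1+c['k1']*(s@s))
    return np.array([c['fx']*s[0]+c['cx'],c['fy']*s[1]+c['cy']])
E
python3 - <<'E'
from h import *
print(status.get_obs())
C={n:cam(n,n+'0.png') for n in('top','side')}
for n in C: print(n,-np.array(C[n]['R']).T@C[n]['t'])
for l in ['warmer','wheel_centre','red_rib','pointer_tip','flap_hinge','flap_edge','slice','tub','cup','spatula']:
    f={n:eyes.find_in(l,n)[:2] for n in C}
    print(l,{n:[(np.round(a['uv']),round(a['conf'],2)) for a in f[n]] for n in f})
    if all(f.values()):
        p,e=tri([ray(C[n],f[n][0]['uv']) for n in C]); print('   ',p.round(3),np.round(e,4))
E
```

```text
{'t': 0.0, 'joint_pos': array([-1.06040664e+00,  3.85582186e-01,  6.60666579e-03, -4.91956190e-04,
       -1.19397608e+00, -2.58599528e-01]), 'qd': array([ 1.92102476e-03, -9.84780372e-04,  1.44028658e-03, -4.58480332e-04,
       -9.67512841e-05, -6.81307422e-04]), 'joint_efforts': array([ 1.11759124e-03, -3.90672469e+01,  1.87408233e+01,  4.22004864e+00,
        1.09306609e-02, -1.97121053e-04]), 'eef_pos': array([ 0.15557645, -0.60470464,  0.22143767]), 'orientation': array([-1.25472665e-01,  9.92096465e-01,  1.08471155e-03, -1.92281604e-04]), 'contact_force': array([-0.64961728, -0.22857496, -0.27784922]), 'wrist_torque': array([-0.02499047,  0.01480071,  0.00921366]), 'grip_force': 0.0, 'opening': 0.08682211960572886}
top [0.36578655 0.0383216  1.09356879]
side [0.02367228 1.05837122 1.19190431]
warmer {'top': [(array([318., 202.]), 0.78)], 'side': [(array([280., 252.]), 0.79)]}
    [0.611 0.049 0.049] [0.0073 0.0073]
wheel_centre {'top': [(array([318., 195.]), 0.75)], 'side': [(array([279., 251.]), 0.95), (array([211., 366.]), 0.29)]}
    [0.623 0.047 0.05 ] [0.0001 0.0001]
red_
[... 358 characters left out ...]
), 0.37)]}
    [0.608 0.042 0.064] [0.0015 0.0015]
flap_edge {'top': [(array([367., 159.]), 0.76), (array([272., 218.]), 0.33)], 'side': [(array([283., 190.]), 0.5)]}
    [ 0.662 -0.061  0.209] [0.0024 0.0024]
slice {'top': [], 'side': [(array([212., 365.]), 0.87)]}
tub {'top': [(array([532., 265.]), 0.83), (array([367., 161.]), 0.44)], 'side': [(array([388., 181.]), 0.65)]}
    [ 0.437 -0.468  0.058] [0.001 0.001]
cup {'top': [(array([527., 197.]), 0.98)], 'side': [(array([344., 170.]), 0.9), (array([279., 254.]), 0.36)]}
    [ 0.613 -0.476  0.044] [0.0062 0.0062]
spatula {'top': [(array([458., 367.]), 0.93)], 'side': [(array([416., 232.]), 0.78)]}
    [ 0.228 -0.261  0.055] [0.0289 0.0289]
```

View pics/top0.png

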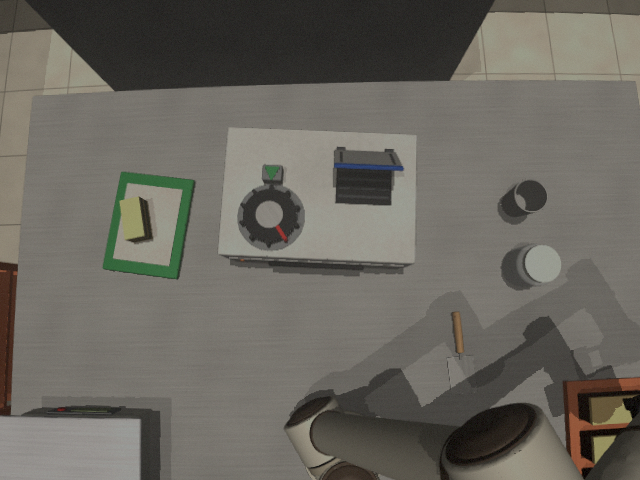

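View pics/side0.png

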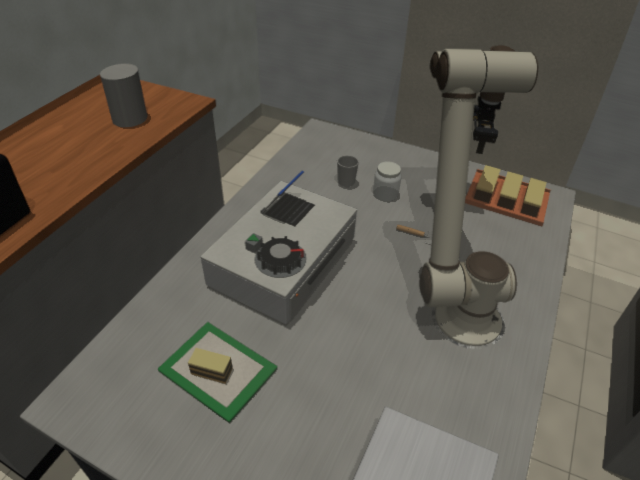

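```bash
cat > m.py <<'E'
from h import *
C={n:cam(n) for n in('top','side')}
box={'top':(225,130,415,262),'side':(200,160,360,310)}
def blob(n,col):
    im=C[n]['image'].astype(int); r,g,b=im[...,0],im[...,1],im[...,2]
    m={'red':(r>1.6*g)&(r>1.6*b)&(r>90),'green':(g>1.4*r)&(g>1.25*b)&(g>60),'blue':(b>1.6*r)&(b>1.35*g)&(b>70)}[col]
    x0,y0,x1,y1=box[n]; k=np.zeros_like(m); k[y0:y1,x0:x1]=m[y0:y1,x0:x1]
    v,u=np.nonzero(k); return np.c_[u,v].astype(float)
def dark(n,c,rad):
    pass
B={(n,c):blob(n,c) for n in C for c in('red','green','blue')}
for k,p in B.items(): print(k,len(p),p.mean(0).round(1) if len(p) else '')
def ends(p):
    m=p.mean(0); d=np.linalg.svd(p-m,full_matrices=False)[2][0]; t=(p-m)@d; return sorted([tuple(m+d*t.min()),tuple(m+d*t.max())])
if __name__=='__main__':
    for n in C: print(n,'blue ends',np.round(ends(B[n,'blue']),1),'red',np.round(ends(B[n,'red']),1))
    print('ctr',tri([ray(C[n],B[n,'blue'].mean(0)) for n in C]))
    t=ends(B['top','blue']); s=ends(B['side','blue'])
    for a,b in((0,0),(1,1)): print('end',tri([ray(C['top'],t[a]),ray(C['side'],s[b])]))
    print('red',tri([ray(C[n],B[n,'red'].mean(0)) for n in C]),onz(C['top'],B['top','red'].mean(0),.17))
    print('green',tri([ray(C[n],B[n,'green'].mean(0)) for n in C]))
    cor=[(230,128),(416,134),(414,263),(220,255)]
    P=np.array([onz(C['top'],c,.14) for c in cor]); print(P.round(3),[np.linalg.norm(P[i]-P[i-1]).round(3) for i in range(4)])
    print('yaws',[np.degrees(np.arctan2(*(P[i]-P[j])[[1,0]])) for i,j in((0,3),(1,2))],[np.degrees(np.arctan2(*(P[i]-P[j])[[1,0]]))-90 for i,j in((0,1),(3,2))])
    im=C['top']['image'][120:270,215:425,::-1]; im2=C['side']['image'][165:315,200:360,::-1]
    a=cv2.resize(im,None,fx=3.8,fy=3.8,interpolation=cv2.INTER_CUBIC); cv2.imwrite('pics/topc.png',a)
E
python3 m.py; python3 -c "from bench import ctrl;print(ctrl.grip_point_offset)"
```

```text
('top', 'red') 69 [279.7 233.1]
('top', 'green') 104 [271.3 171. ]
('top', 'blue') 313 [367.3 166.5]
('side', 'red') 25 [296.5 251.4]
('side', 'green') 42 [253.2 237.9]
('side', 'blue') 67 [290.4 182.7]
top blue ends [[334.  165.1]
 [402.  167.9]] red [[241.9 261.2]
 [282.7 230.9]]
side blue ends [[278.9 193.9]
 [302.1 171.1]] red [[296.5 249. ]
 [296.8 294. ]]
ctr (array([ 0.6310708 , -0.05556186,  0.25145011]), [np.float64(0.0018228846110161516), np.float64(0.0018228846110160443)])
end (array([0.63491435, 0.01119544, 0.25180015]), [np.float64(0.0013527787683945437), np.float64(0.0013527787683943124)])
end (array([ 0.62586282, -0.12499715,  0.25366326]), [np.float64(0.0017858233513896832), np.float64(0.0017858233513894236)])
red (array([0.51248161, 0.13017386, 0.16752924]), [np.float64(0.0017972131543640027), np.float64(0.0017972131543639227)]) [0.51036084 0.12935837 0.17      ]
green (array([0.64900511, 0.14646752, 0.17608794]), [np.float64(0.0011588108515442326), np.float64(0.0011588108515441296)])
[[ 0.766  0.247  0.14 ]
 [ 0.74  -0.184  0.14 ]
 [ 0.442 -0.163  0.14 ]
 [ 0.469  0.266  0.14 ]] [np.float64(0.297), np.float64(0.432), np.float64(0.299), np.float64(0.43)]
yaws [np.float64(-3.7147797151745383), np.float64(-4.062025010345807)] [np.float64(-3.4498498723610282), np.float64(-3.645587538482019)]
0.0187
```

View pics/topc.png

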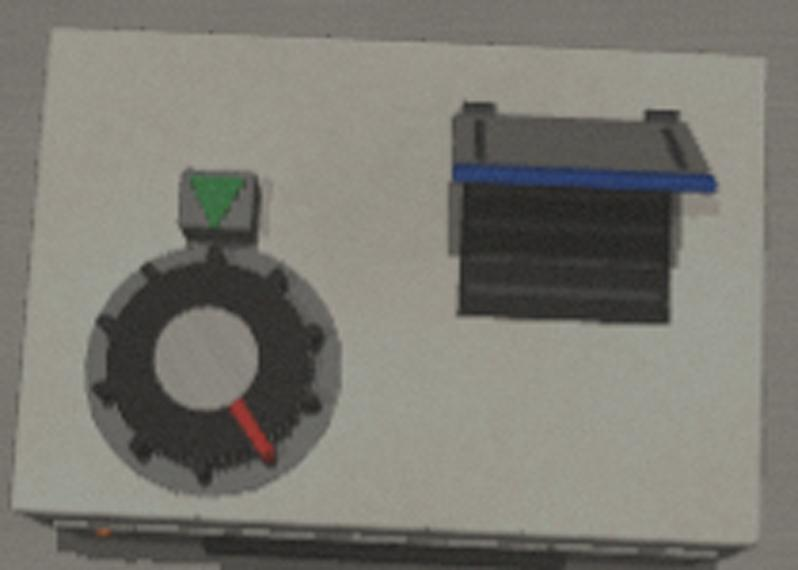

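```bash
cat > g.py <<'E'
from h import *
import sys
def mv(p,yawy=None,o=None):
    "tool-frame shift (mm) and rotvec (deg) to world p with tool y heading yawy deg"
    o=o or status.get_obs(); R=Ro.from_quat(o['orientation']); L=R.inv().apply(np.array(p)-o['eef_pos'])
    rv=np.zeros(3)
    if yawy is not None:
        a=np.radians(yawy); y=np.array([np.cos(a),np.sin(a),0]); z=np.array([0,0,-1.]); x=np.cross(y,z)
        rv=np.degrees((R.inv()*Ro.from_matrix(np.c_[x,y,z])).as_rotvec())
    return L.round(4).tolist(),rv.round(1).tolist()
E
python3 - <<'E'
from g import *
c=cam('top')
f=lambda u,v:(u/3.8+215-.37,v/3.8+120-.37)
w=onz(c,f(207,358),.17); p=onz(c,f(213,228),.174)
print('wheel',w,'ptr',p,np.linalg.norm((p-w)[:2]),np.degrees(np.arctan2(p[1]-w[1],p[0]-w[0])))
print('hinge L,R',onz(c,f(478,108),.15),onz(c,f(662,116),.15))
print('slot',onz(c,f(458,318),.14),onz(c,f(670,324),.14))
print(mv([.69,-.058,.32],86.3))
E
```

```text
wheel [0.55336203 0.15205185 0.17      ] ptr [0.62887532 0.14779902 0.174     ] 0.07563295900159721 -3.2234278000916463
hinge L,R [ 0.70579876 -0.00817779  0.15      ] [ 0.69830491 -0.11786436  0.15      ]
slot [0.57997444 0.00698012 0.14      ] [ 0.5734788  -0.11816431  0.14      ]
([-0.6538, 0.3969, -0.0975], [0.0, -0.0, 18.1])
```

{"fn": "arm_command", "kwargs": {
  "rows": [
    {"fingers": 0, "linear": [0, 0, -0.06], "delta_rot": [0, 0, 0]},
    {"fingers": 0, "linear": [-0.03, 0.02, -0.0975], "delta_rot": [0, 0, 5]},
    {"fingers": 0, "linear": [-0.654, 0.397, -0.0975], "delta_rot": [0, 0, 18.1]},
    {"fingers": 0, "linear": [-0.654, 0.397, -0.0975], "delta_rot": [0, 0, 18.1]},
    {"fingers": 0, "linear": [-0.654, 0.397, -0.0975], "delta_rot": [0, 0, 18.1]},
    {"fingers": 0, "linear": [-0.654, 0.397, -0.0975], "delta_rot": [0, 0, 18.1]},
    {"fingers": 0, "linear": [-0.654, 0.397, -0.0975], "delta_rot": [0, 0, 18.1]},
    {"fingers": 0, "linear": [-0.654, 0.397, -0.0975], "delta_rot": [0, 0, 18.1]},
    {"fingers": 0, "linear": [-0.654, 0.397, -0.0975], "delta_rot": [0, 0, 18.1]},
    {"fingers": 0, "linear": [-0.654, 0.397, -0.0975], "delta_rot": [0, 0, 18.1]}
  ],
  "squeeze": 20
}}

```text
t: 2.5
eef_pos: [0.5281, -0.2228, 0.3205]
orientation: [0.032, 0.999, -0.0, 0.0]
contact_force: [0.7, -0.8, 1.0]
opening: 0.0017
grip_force: 0.0
```

```bash
python3 - <<'E'
from g import *
print(status.get_obs()['eef_pos'],mv([.695,-.058,.32],86.3))
E
```

```text
[ 0.52810444 -0.22280651  0.3204893 ] ([-0.156, 0.1751, 0.0006], [-0.0, 0.0, 0.0])
```

{"fn": "arm_command", "kwargs": {
  "rows": [
    {"fingers": 0, "linear": [-0.156, 0.175, 0], "delta_rot": [0, 0, 0]},
    {"fingers": 0, "linear": [-0.156, 0.175, 0], "delta_rot": [0, 0, 0]},
    {"fingers": 0, "linear": [-0.156, 0.175, 0], "delta_rot": [0, 0, 0]},
    {"fingers": 0, "linear": [-0.156, 0.175, 0], "delta_rot": [0, 0, 0]},
    {"fingers": 0, "linear": [-0.156, 0.175, 0.04], "delta_rot": [0, 0, 0]},
    {"fingers": 0, "linear": [-0.156, 0.175, 0.08], "delta_rot": [0, 0, 0]},
    {"fingers": 0, "linear": [-0.156, 0.175, 0.08], "delta_rot": [0, 0, 0]}
  ]
}}

```text
t: 3.38
eef_pos: [0.6919, -0.0597, 0.2359]
orientation: [0.032, 0.999, -0.0, -0.004]
contact_force: [-0.3, 0.2, 0.0]
opening: 0.0005
grip_force: 0.0
```

```bash
python3 - <<'E'
from g import *
o=status.get_obs(); print(o['eef_pos'],o['joint_pos'])
c=cam('side'); im=c['image'][140:260,220:380,::-1]; cv2.imwrite('pics/s1.png',cv2.resize(im,None,fx=4,fy=4,interpolation=cv2.INTER_CUBIC))
# arc path: front-bottom corner at hinge+rho(-cos,sin), TCP 9.5mm behind
H=np.array([.702,.147]); a=np.radians(-3.6)
for th in [.955,.85,.7,.55,.4,.25,.1,0]:
    n=np.array([np.sin(th),np.cos(th)]); q=H+.118*np.array([-np.cos(th),np.sin(th)])+.005*n+[.0095,0]
    print(th,'tool x,z', (-(q[0]-o['eef_pos'][0])).round(3),(o['eef_pos'][2]-q[1]).round(3), q.round(3))
E
```

```text
[ 0.69193026 -0.05967065  0.23594995] [ 1.45749019e-01  5.02833434e-01  2.31533086e-01 -9.13896066e-04
 -1.30809768e+00 -1.78038101e+00]
0.955 tool x,z 0.045 -0.01 [0.647 0.246]
0.85 tool x,z 0.055 -0.003 [0.637 0.239]
0.7 tool x,z 0.067 0.009 [0.624 0.227]
0.55 tool x,z 0.078 0.023 [0.614 0.213]
0.4 tool x,z 0.087 0.038 [0.605 0.198]
0.25 tool x,z 0.094 0.055 [0.598 0.181]
0.1 tool x,z 0.097 0.072 [0.595 0.164]
0 tool x,z 0.098 0.084 [0.593 0.152]
```

View pics/s1.png

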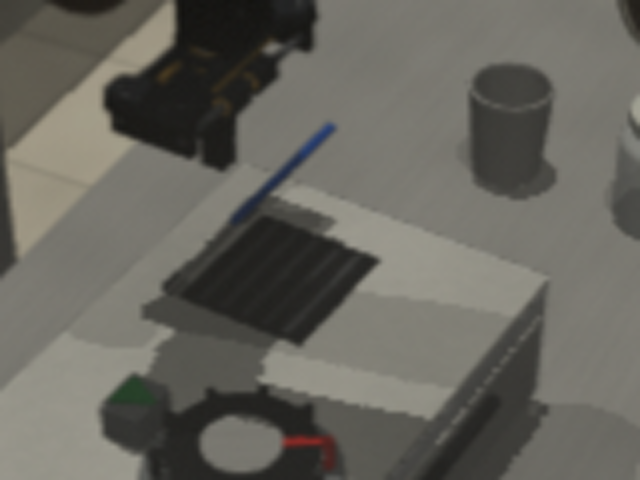

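{"fn": "arm_command", "kwargs": {
  "rows": [
    {"fingers": 0, "linear": [0.03, 0, -0.002], "delta_rot": [0, 0, 0]},
    {"fingers": 0, "linear": [0.045, 0, -0.003], "delta_rot": [0, 0, 0]},
    {"fingers": 0, "linear": [0.055, 0, 0.002], "delta_rot": [0, 0, 0]},
    {"fingers": 0, "linear": [0.067, 0, 0.012], "delta_rot": [0, 0, 0]},
    {"fingers": 0, "linear": [0.078, 0, 0.026], "delta_rot": [0, 0, 0]},
    {"fingers": 0, "linear": [0.087, 0, 0.041], "delta_rot": [0, 0, 0]},
    {"fingers": 0, "linear": [0.092, 0, 0.057], "delta_rot": [0, 0, 0]},
    {"fingers": 0, "linear": [0.094, 0, 0.07], "delta_rot": [0, 0, 0]},
    {"fingers": 0, "linear": [0.094, 0, 0.078], "delta_rot": [0, 0, 0]},
    {"fingers": 0, "linear": [0.094, 0, 0.078], "delta_rot": [0, 0, 0]}
  ]
}}

```text
t: 4.68
eef_pos: [0.6001, -0.0539, 0.1616]
orientation: [0.032, 0.999, -0.0, -0.0]
contact_force: [0.1, -0.5, -0.6]
opening: 0.0006
grip_force: 0.0
```

{"fn": "arm_command", "kwargs": {
  "rows": [
    {"fingers": 0, "linear": [0, 0, 0.004], "delta_rot": [0, 0, 0]},
    {"fingers": 0, "linear": [0, 0, 0.008], "delta_rot": [0, 0, 0]},
    {"fingers": 0, "linear": [0, 0, 0.01], "delta_rot": [0, 0, 0]},
    {"fingers": 0, "linear": [0, 0, 0.01], "delta_rot": [0, 0, 0]}
  ]
}}

```text
t: 5.18
eef_pos: [0.6, -0.0538, 0.1519]
orientation: [0.032, 0.999, 0.0, -0.0]
contact_force: [-0.6, -1.3, -0.1]
opening: 0.0004
grip_force: 0.0
```

{"fn": "arm_command", "kwargs": {
  "rows": [
    {"fingers": 0, "linear": [0, 0, 0.003], "delta_rot": [0, 0, 0]},
    {"fingers": 0, "linear": [0, 0, 0.005], "delta_rot": [0, 0, 0]},
    {"fingers": 0, "linear": [0, 0, 0.005], "delta_rot": [0, 0, 0]}
  ]
}}

```text
t: 5.55
eef_pos: [0.6001, -0.0538, 0.1494]
orientation: [0.032, 0.999, -0.0, 0.001]
contact_force: [-3.6, 1.2, 9.5]
opening: 0.0005
grip_force: 4.9
```

```bash
python3 - <<'E'
from g import *
c=cam('side'); im=c['image'][140:260,220:380,::-1]; cv2.imwrite('pics/s2.png',cv2.resize(im,None,fx=4,fy=4,interpolation=cv2.INTER_CUBIC))
E
```

```text
(no output)
```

View pics/s2.png

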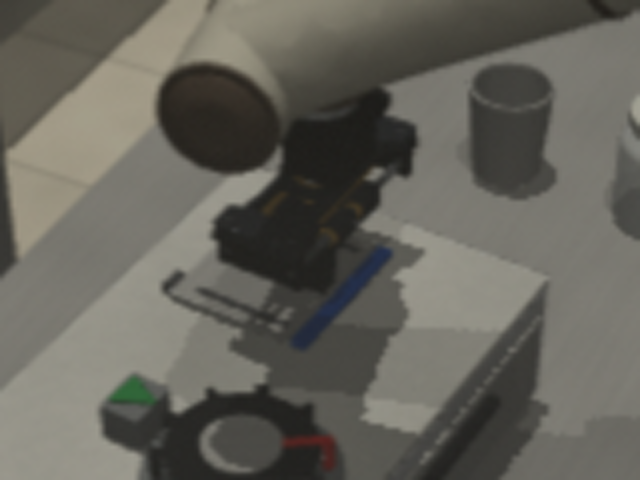

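{"fn": "arm_command", "kwargs": {
  "rows": [
    {"fingers": 0, "linear": [0, 0, -0.05], "delta_rot": [0, 0, 0]},
    {"fingers": 0, "linear": [0.02, 0.05, -0.08], "delta_rot": [0, 0, 0]},
    {"fingers": 0, "linear": [0.06, 0.281, -0.08], "delta_rot": [0, 0, 0]},
    {"fingers": 0, "linear": [0.06, 0.281, -0.08], "delta_rot": [0, 0, 0]},
    {"fingers": 0, "linear": [0.06, 0.281, -0.08], "delta_rot": [0, 0, 0]},
    {"fingers": 0, "linear": [0.06, 0.281, -0.08], "delta_rot": [0, 0, 0]},
    {"fingers": 0, "linear": [0.06, 0.281, -0.08], "delta_rot": [0, 0, 0]},
    {"fingers": 0, "linear": [0.06, 0.281, -0.06], "delta_rot": [0, 0, 0]},
    {"fingers": 0, "linear": [0.06, 0.281, -0.04], "delta_rot": [0, 0, 0]},
    {"fingers": 0, "linear": [0.06, 0.281, -0.04], "delta_rot": [0, 0, 0]}
  ]
}}

```text
t: 6.85
eef_pos: [0.5572, 0.229, 0.1853]
orientation: [0.033, 0.999, -0.001, -0.002]
contact_force: [-0.3, 1.0, -0.2]
opening: 0.0009
grip_force: 0.0
```

```bash
python3 - <<'E'
from g import *
print(status.get_obs()['joint_pos'].round(2),mv([.5585,.230,.152],86.4))
c=cam('wrist'); cv2.imwrite('pics/w1.png',c['image'][:,:,::-1])
C=cam('top')
v=C['image'].astype(int)[150:190,340:400]; r,g,b=v[...,0],v[...,1],v[...,2]
E
```

```text
[ 0.66  0.38 -0.1  -0.   -1.1  -2.29] ([-0.0013, 0.0012, 0.0333], [-0.1, -0.2, -0.1])
```

View pics/w1.png

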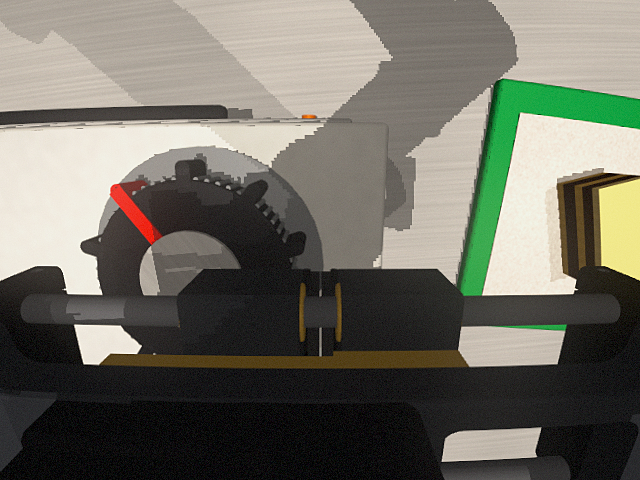

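{"fn": "arm_command", "kwargs": {
  "rows": [
    {"fingers": 0, "linear": [0, 0, 0.015], "delta_rot": [0, 0, 0]},
    {"fingers": 0, "linear": [0, 0, 0.03], "delta_rot": [0, 0, 0]},
    {"fingers": 0, "linear": [0, -0.001, 0.033], "delta_rot": [0, 0, 0]},
    {"fingers": 0, "linear": [0, -0.001, 0.033], "delta_rot": [0, 0, 0]}
  ]
}}

```text
t: 7.45
eef_pos: [0.558, 0.2293, 0.1537]
orientation: [0.032, 0.999, -0.0, -0.0]
contact_force: [0.3, 0.0, 1.3]
opening: 0.0006
grip_force: 0.0
```

```bash
python3 - <<'E'
from g import *
print(mv([.5535+.075*np.cos(np.radians(86.4)),.152+.075*np.sin(np.radians(86.4)),.152],86.4))
E
```

```text
([-0.0003, -0.0024, 0.0017], [-0.0, -0.0, -0.1])
```

{"fn": "arm_command", "kwargs": {
  "rows": [
    {"fingers": 0, "linear": [0, -0.002, 0], "delta_rot": [0, 0, 0]},
    {"fingers": 0, "linear": [0.0118, -0.003, 0], "delta_rot": [0, 0, -9]},
    {"fingers": 0, "linear": [0.0233, -0.0057, 0], "delta_rot": [0, 0, -18]},
    {"fingers": 0, "linear": [0.0342, -0.0102, 0], "delta_rot": [0, 0, -27]},
    {"fingers": 0, "linear": [0.0443, -0.0164, 0], "delta_rot": [0, 0, -36]},
    {"fingers": 0, "linear": [0.0443, -0.0164, 0], "delta_rot": [0, 0, -36]},
    {"fingers": 0, "linear": [0.0443, -0.0164, 0], "delta_rot": [0, 0, -36]}
  ]
}}

```text
t: 8.32
eef_pos: [0.5134, 0.2162, 0.1545]
orientation: [-0.277, 0.961, 0.0, 0.001]
contact_force: [-0.4, -0.2, -0.9]
opening: 0.0004
grip_force: 0.0
```

```bash
cat > s.py <<'E'
from g import *
W=np.array([.5535,.152])
o=status.get_obs(); d=o['eef_pos'][:2]-W
print('r',np.linalg.norm(d),'phi',np.degrees(np.arctan2(d[1],d[0]))%360+3.6,o['contact_force'].round(1))
def red():
  for n in('top','side'):
    c=cam(n); im=c['image'].astype(int); r,g,b=im[...,0],im[...,1],im[...,2]
    m=((r>1.6*g)&(r>1.6*b)&(r>70)).astype(np.uint8)
    v,u=np.nonzero(m)
    P=np.array([onz(c,(a,e),.17)[:2]-W for a,e in zip(u,v)]); R=np.linalg.norm(P,axis=1); P=P[(R>.02)&(R<.07)]
    if len(P)<4: print(n,'none'); continue
    q=P.mean(0); print(n,len(P),'red clicks',((np.degrees(np.arctan2(q[1],q[0]))+3.6)%360/36).round(2))
red()
E
python3 s.py
```

```text
r 0.07570914681322402 phi 125.56432431468147 [-0.4 -0.2 -0.9]
top 81 red clicks 6.96
side none
```

{"fn": "arm_command", "kwargs": {
  "rows": [
    {"fingers": 0, "linear": [0.0118, -0.0009, 0], "delta_rot": [0, 0, -9]},
    {"fingers": 0, "linear": [0.0233, -0.0037, 0], "delta_rot": [0, 0, -18]},
    {"fingers": 0, "linear": [0.0343, -0.0082, 0], "delta_rot": [0, 0, -27]},
    {"fingers": 0, "linear": [0.0444, -0.0144, 0], "delta_rot": [0, 0, -36]},
    {"fingers": 0, "linear": [0.0444, -0.0144, 0], "delta_rot": [0, 0, -36]}
  ]
}}

```text
t: 9.05
eef_pos: [0.4831, 0.1797, 0.1541]
orientation: [-0.56, 0.828, -0.0, 0.0]
contact_force: [0.7, 0.2, 0.0]
opening: 0.0004
grip_force: 0.0
```

{"fn": "arm_command", "kwargs": {
  "rows": [
    {"fingers": 0, "linear": [0.0118, -0.0009, 0], "delta_rot": [0, 0, -9]},
    {"fingers": 0, "linear": [0.0233, -0.0037, 0], "delta_rot": [0, 0, -18]},
    {"fingers": 0, "linear": [0.0343, -0.0082, 0], "delta_rot": [0, 0, -27]},
    {"fingers": 0, "linear": [0.0444, -0.0144, 0], "delta_rot": [0, 0, -36]},
    {"fingers": 0, "linear": [0.0444, -0.0144, 0], "delta_rot": [0, 0, -36]}
  ]
}}

```text
t: 9.68
eef_pos: [0.4805, 0.1334, 0.1541]
orientation: [0.788, -0.615, 0.0, -0.0]
contact_force: [-0.4, 0.0, -0.4]
opening: 0.0008
grip_force: 0.0
```

```bash
python3 s.py
```

```text
r 0.07529102769860563 phi 197.8671274598101 [-0.4  0.  -0.4]
top 64 red clicks 7.96
side 11 red clicks 8.07
```

{"fn": "arm_command", "kwargs": {
  "rows": [
    {"fingers": 0, "linear": [0, -0.0015, 0], "delta_rot": [0, 0, 0]},
    {"fingers": 0, "linear": [0, -0.003, 0], "delta_rot": [0, 0, 0]},
    {"fingers": 0, "linear": [0, -0.003, 0], "delta_rot": [0, 0, 0]}
  ]
}}

```text
t: 10.15
eef_pos: [0.483, 0.1344, 0.154]
orientation: [0.79, -0.614, 0.0, -0.0]
contact_force: [-0.1, -0.6, 0.0]
opening: 0.0005
grip_force: 0.0
```

```bash
python3 s.py; python3 - <<'E'
from h import *
c=cam('wrist','w2.png')
E
```

```text
r 0.07264071544902265 phi 197.60306780024897 [-0.1 -0.6  0. ]
top 63 red clicks 7.98
side 13 red clicks 8.09
```

View pics/w2.png

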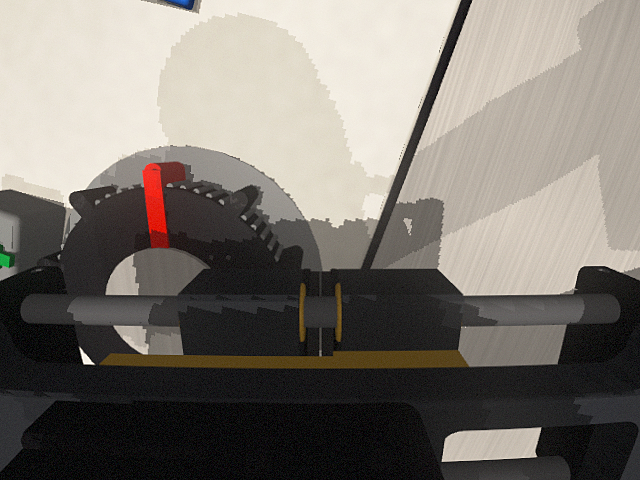

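{"fn": "arm_command", "kwargs": {
  "rows": [
    {"fingers": 0, "linear": [0, -0.0015, 0], "delta_rot": [0, 0, 0]},
    {"fingers": 0, "linear": [0, -0.003, 0], "delta_rot": [0, 0, 0]},
    {"fingers": 0, "linear": [0, -0.003, 0], "delta_rot": [0, 0, 0]}
  ]
}}

```text
t: 10.68
eef_pos: [0.4859, 0.1349, 0.154]
orientation: [0.79, -0.613, -0.0, -0.0]
contact_force: [1.0, -0.1, -0.0]
opening: 0.0006
grip_force: 0.0
```

{"fn": "arm_command", "kwargs": {
  "rows": [
    {"fingers": 0, "linear": [0.011, -0.0009, 0], "delta_rot": [0, 0, -9]},
    {"fingers": 0, "linear": [0.0216, -0.0034, 0], "delta_rot": [0, 0, -18]},
    {"fingers": 0, "linear": [0.0318, -0.0076, 0], "delta_rot": [0, 0, -27]},
    {"fingers": 0, "linear": [0.0411, -0.0134, 0], "delta_rot": [0, 0, -36]},
    {"fingers": 0, "linear": [0.0411, -0.0134, 0], "delta_rot": [0, 0, -36]},
    {"fingers": 0, "linear": [0.0411, -0.0134, 0], "delta_rot": [0, 0, -36]}
  ]
}}

```text
t: 11.42
eef_pos: [0.5087, 0.0985, 0.154]
orientation: [0.94, -0.34, -0.0, 0.0]
contact_force: [-0.2, 0.2, -0.7]
opening: 0.0006
grip_force: 0.0
```

```bash
python3 s.py
```

```text
r 0.06981805976947969 phi 233.65928563881369 [-0.2  0.2 -0.7]
top none
side 25 red clicks 9.07
```

{"fn": "arm_command", "kwargs": {
  "rows": [
    {"fingers": 0, "linear": [0.011, -0.0009, 0], "delta_rot": [0, 0, -9]},
    {"fingers": 0, "linear": [0.0216, -0.0034, 0], "delta_rot": [0, 0, -18]},
    {"fingers": 0, "linear": [0.0318, -0.0076, 0], "delta_rot": [0, 0, -27]},
    {"fingers": 0, "linear": [0.0411, -0.0134, 0], "delta_rot": [0, 0, -36]},
    {"fingers": 0, "linear": [0.0411, -0.0134, 0], "delta_rot": [0, 0, -36]},
    {"fingers": 0, "linear": [0.0411, -0.0134, 0], "delta_rot": [0, 0, -36]}
  ]
}}

```text
t: 12.28
eef_pos: [0.5485, 0.0826, 0.1539]
orientation: [0.999, -0.033, -0.0, 0.0]
contact_force: [0.5, 0.2, -0.7]
opening: 0.0003
grip_force: 0.0
```

```bash
python3 s.py
```

```text
r 0.06956928093318886 phi 269.5145619126554 [ 0.5  0.2 -0.7]
top none
side 29 red clicks 0.02
```

Red at the pointer. I back off radially, rise, and move away to look.

{"fn": "arm_command", "kwargs": {
  "rows": [
    {"fingers": 0, "linear": [0, 0.008, 0], "delta_rot": [0, 0, 0]},
    {"fingers": 0, "linear": [0, 0.012, -0.02], "delta_rot": [0, 0, 0]},
    {"fingers": 0, "linear": [0, 0.012, -0.08], "delta_rot": [0, 0, 0]},
    {"fingers": 0, "linear": [0, 0.012, -0.13], "delta_rot": [0, 0, 0]},
    {"fingers": 0, "linear": [-0.1, 0.15, -0.16], "delta_rot": [0, 0, 0]},
    {"fingers": 0, "linear": [-0.1, 0.3, -0.16], "delta_rot": [0, 0, 0]},
    {"fingers": 0, "linear": [-0.1, 0.4, -0.16], "delta_rot": [0, 0, 0]},
    {"fingers": 0, "linear": [-0.1, 0.4, -0.16], "delta_rot": [0, 0, 0]},
    {"fingers": 0, "linear": [-0.1, 0.4, -0.16], "delta_rot": [0, 0, 0]},
    {"fingers": 0, "linear": [-0.1, 0.4, -0.16], "delta_rot": [0, 0, 0]}
  ]
}}

```text
t: 13.62
eef_pos: [0.4299, -0.2808, 0.3129]
orientation: [0.999, -0.032, 0.0, 0.0]
contact_force: [0.4, -0.2, -0.0]
opening: 0.0006
grip_force: 0.0
```

```bash
python3 s.py; python3 m.py | grep -E "ctr|end|green|red \("; python3 - <<'E'
from h import *
c=cam('top'); im=c['image'][90:290,100:430,::-1]; cv2.imwrite('pics/t3.png',cv2.resize(im,None,fx=2.4,fy=2.4,interpolation=cv2.INTER_CUBIC))
c=cam('side'); im=c['image'][140:400,150:450,::-1]; cv2.imwrite('pics/s3.png',cv2.resize(im,None,fx=2.3,fy=2.3,interpolation=cv2.INTER_CUBIC))
E
```

```text
r 0.4500512689948271 phi 257.6651499903493 [ 0.4 -0.2 -0. ]
top 66 red clicks 0.01
side 32 red clicks 0.02
('top', 'green') 104 [271.3 171. ]
('side', 'green') 42 [253.2 237.9]
top blue ends [[331.9 202.5]
side blue ends [[293.8 225.7]
ctr (array([ 0.57818716, -0.05278684,  0.14652068]), [np.float64(0.0024618868418843365), np.float64(0.0024618868418843825)])
end (array([0.58220653, 0.01496295, 0.14796684]), [np.float64(0.002020723150085832), np.float64(0.002020723150085912)])
end (array([ 0.57189287, -0.12070203,  0.15069608]), [np.float64(0.0018190024071356957), np.float64(0.0018190024071357905)])
red (array([0.59892415, 0.15160565, 0.16746184]), [np.float64(0.0006499550031695241), np.float64(0.0006499550031695151)]) [0.59764493 0.15108969 0.17      ]
green (array([0.64900511, 0.14646752, 0.17608794]), [np.float64(0.0011588108515442326), np.float64(0.0011588108515441296)])
```

View pics/t3.png

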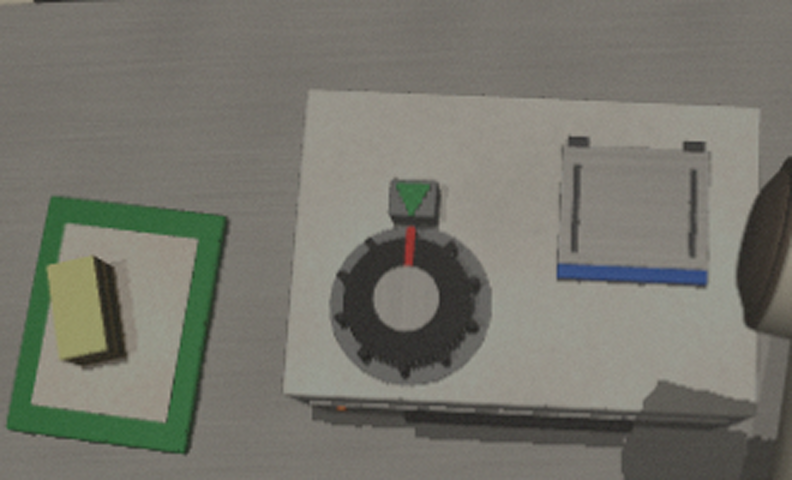

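View pics/s3.png

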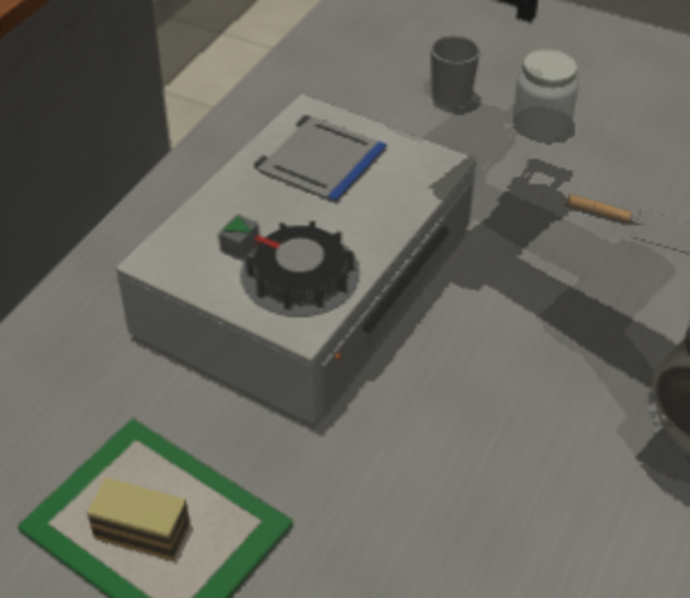

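Both views show the flap lying flat (its blue strip at about z 0.148), the red rib in line with the green pointer (top crop column 410), and the bystanders where they were.

```bash
python3 -c "from bench import finish_job;print(finish_job())"
```

```text
the job is handed in; nothing more can be done
None
```

The job is handed in: the vent flap was shut first, then the heat wheel was rolled four clicks anticlockwise (one push slipped and was repeated), so the red rib lines up with the green pointer and the bystanders show no sign of having moved in the final pictures.

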